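Load a power board into the corner of the test station

ROBOT

A 6-joint arm with a two-finger parallel gripper is mounted at the origin on the work surface. World frame = base frame: x ahead of the robot, y to its left, z up, the work surface at z = 0. Lengths are in m, angles in rad, forces in N, time in s.
With the tool pointing down it reaches from about 0.35 to 0.775 m from the base axis. Payload 7.3 kg.
Tool frame: the origin (TCP) lies midway between the tips of the shut fingers; the grasp point (between the pads) lies 19 mm behind it (tcp_to_grasp is the distance from the TCP to the grasp point, in m); z points along the fingers, y is the line along which they close (so a half turn about z gives the same grasp; the last joint's range is limited). The gripper opens to 92 mm and grips with 3 to 60 N. Pads are 19 mm wide; open, the fingers measure 130 mm over their backs; the gripper's body (75 mm by 190 mm) begins 47 mm behind the grasp point.
Start: joints at [-1.318, 0.342, 1.524, -0, 1.275, -0.146], TCP at [0.204, -0.484, 0.227] pointing down, gripper open.
Joint ranges: [-2.53, 2.53], [-0.77, 2.02], [0.04, 2.7], [-1, 4.14], [0.28, 2.66], [-3.11, 3.11]. Speed limits (rad/s): [2.57, 2.57, 3.14, 3.14, 3.14, 3.14].

INTERFACE

Orientations are given as [roll, pitch, yaw] about the fixed x, y, z axes, in that order (R = Rz(yaw) Ry(pitch) Rx(roll)).
In Python, from cell import observe, read_camera, calibration, hand_in, tcp_to_grasp gives the robot as it stands.
- The arm moves only by the tool send_rows, never from a script. Its argument "targets" is a list of rows, each a list of 5 numbers: the opening, from 0 (shut) to 1 (fully open), then the shift along the world's x, y, z in m, then the turn about the world's z in rad. A call has 1 to 5 rows; each row shifts and turns the commanded pose from where the row before left it; what a row does not reach is not made up. A row lasts 1/10 s, in which the tool goes at most 50 mm and 8.59 degrees, less where a joint would pass 70% of its speed; a pose out of reach is approached as far as the arm can. A call is refused whole if a number of a shift passes 0.05 or a number of a turn 0.15, either way. A call with a gripper value outside its range is refused whole. The fingers move at their own pace and stop on an object; "grip_force" is the grip in N (left out, the last holds). Time passes only in rows, so rows that do not move let the fingers close. It gives the time, the measured TCP pose, the force, the opening and the grip force at its end, in the units of the state.
- observe(): the state, without advancing time (a new reading comes with each control period).
- read_camera(name): name is "side" or "top" or "wrist"; returns (picture, depth): 420x560x3 uint8, red, green, blue; 420x560 float32, m along the optical axis (not along the pixel's ray), 0 where there is no reading.
- calibration(name): a dict with "intrinsics" (3x3 intrinsics, pixels), "k1" (the pictures are not rectified: a ray, as slopes to the right and down, at radius r is drawn at 1 + k1 r^2 times it, then the intrinsics apply), "world_to_cam" (4x4, takes a point from world to camera coordinates); the wrist camera has in their place "hand_eye" (4x4, takes a point from camera to tool coordinates, whose origin is the TCP and whose axes are the flange's). Camera axes: x right, y up, looking along -z (the intrinsics and any distortion apply to the point x, -y, -z); pixel columns grow to the right and rows downward; lengths in m; the calibration is good to about 2 mm. A picture is of the moment at which its call begins: read the wrist's pose just before it. calibration takes no time and is no camera call.
- hand_in(): hands the job in; it is judged then, once.
The state is a dict: "time": time; "qpos": joint angles; "qvel": joint speeds; "joint_efforts": joint torques, N m; "tool_pos": TCP position; "tool_rot": TCP orientation; "contact_force": force on the tool from outside, world axes, zero at the start; "torque": the same for the moment, N m; "opening": finger opening in m; "grip_force": force on a finger pad.
Only numpy, scipy, OpenCV 4.12 (cv2) and the standard library are available. Lean on these libraries where they do the work, as an engineer would, in place of code of your own. Each camera call takes 0.05 s, during which the arm holds its last target. There are 200 camera calls.

TASK

Lift the tallest board out of its slot in the rack by its top edge and set it down gently on the open end of the test station's ledge, leaning on the back panel and well clear of the fence, and let go of it there. Then take it at its free end edge and push it along the ledge, under the test head, until it sits square and flush in the corner against the fence. Leave the two shorter boards in their slots, and do not disturb the power adapter and the meter.

Things in the scene. Friction and masses are not known exactly. Their poses are not given: they have to be found in the camera images.
- board: The tallest board: plate 160 mm wide, 110 tall, 8 thick (green circuit side at +x with parts up to 11 high, bare aluminium back), 0.34 kg, upright in one of the three rack slots, its top 32 mm above the others. Origin: middle of its bottom edge, mid-thickness. x: through the thickness, y: along the width, z: up. Seated, its origin is at x 4, y 80, z 0 mm in the bed's frame.
- short_a: A shorter board of the same make, 160 mm wide, 78 tall, 8 thick, in another slot; same origin and axes. It stays there.
- short_b: A second shorter board, identical to the first, in the remaining slot. It stays there.
- rack: Black plastic board rack, fixed, 170 x 200 mm, 50 high; origin: centre of its underside. Three slots at x = -50, 0, 50 mm each hold a board upright, its width along the rack's y. Boards stand 12 mm above the bench; grooves at both ends guide their side edges up to a height of 50 mm, 3 mm of play across.
- bed: Leaning bed of the test station, fixed; faces away from the robot, leans 0.28 rad towards it. Origin: corner of ledge, back panel and fence, 45 mm above the bench. y: along the ledge, away from the fence; z: up the panel; x: out of the panel. In mm: ledge top z=0, y 0 to 262, 20 deep, then a lip 6 high; panel face x=0, only y 0 to 153, z 0 to 80; fence face y=0. Base plate 170 x 300, 20 high.
- head (a point): Lower front edge of the black test head, at its open end: bed frame x 32, y 75, z 122 mm. The head is a box over the fenced end (bed x -8 to 32, y -12 to 75, z 122 to 192 mm) with a column of that width behind the panel (x -45 to -8): no room there for a hand on the board's top edge; the seated board passes 12 mm below it and sticks out 85 mm past it.
- ledge_end (a point): Open end of the ledge: top of the ledge beside the lip, bed frame x 10, y 262, z 0 mm.
- adapter: Black power adapter lying on the bench, 55 x 130 x 34 mm; origin: centre of its underside. Not to be disturbed.
- meter: Orange hand multimeter lying on the bench, 150 x 78 x 36 mm (dial to 42 mm); origin: centre of its underside. Not to be disturbed.
Not all that is in view belongs to the job. What is shaped like the board but orange or red is not meant.

How it is judged:
On the way:
1. The board stands on the ledge and leans on the back panel, let go and at rest, its leading edge at least 20 mm from the fence (x of board in the frame of bed between 0 and 0.012 m and z of board in the frame of bed between -0.004 and 0.004 m and angle between the z axis of board and the z axis of bed, either way round below 0.12 rad and angle between the y axis of board and the y axis of bed, either way round below 0.03 rad and contact force between the fingers and board below 0.05 N and linear speed of board below 0.02 m/s and y of board in the frame of bed between 0.1 and 0.21 m), for 0.2 s.
At the end, for the whole second after the job is handed in: The board stands with its bottom edge down on the ledge (within 4 mm), leaning on the panel (its foot within 8 mm of it, 0.12 rad), square to the ledge within 0.03 rad, its leading edge flush against the fence (gap under 2.5 mm), at rest and let go; nothing else was disturbed (x of board in the frame of bed between 0 and 0.012 m and z of board in the frame of bed between -0.004 and 0.004 m and angle between the z axis of board and the z axis of bed, either way round below 0.12 rad and angle between the y axis of board and the y axis of bed, either way round below 0.03 rad and contact force between the fingers and board below 0.05 N and linear speed of board below 0.02 m/s and y of board in the frame of bed between 0.077 and 0.0825 m); the robot touches nothing.
It fails at once if A shorter board is lifted or knocked out of its place (moved over 15 mm) (distance of any of short_a, short_b from where it was at the start of the episode above 0.015 m).
It fails at once if The adapter or the meter is moved over 15 mm (distance of any of adapter, meter from where it was at the start of the episode above 0.015 m).
It fails at once if The board is rammed into the station (contact force over 80 N) (contact force between board and bed above 80 N).
It fails at once if The board is dropped instead of set down (faster than 0.45 m/s while not held, a fall of about 10 mm) (contact force between the fingers and board below 0.05 N and linear speed of board above 0.45 m/s).
It also fails if it takes over 64 s, if anything falls off the work surface, if the arm or the gripper's body presses on something with over 40 N, if the wrist force passes 120 N, or if a joint passes its speed limit or range.

## Working session

There is one attempt and no reset: what is moved stays moved. The work goes in short steps, Python scripts to look and compute and a tool call to move; the robot and the scene stay as the last step left them, time stands still between calls to the robot, and variables do not carry over. Pictures are saved under pics/ and viewed, at most 10 in all, crops included, and the job is handed in when it is done.

Besides the shell and the picture viewer there is one more tool, called after "Emit:" as a command line: name --pt "numbers of a row" for each row, then --argument value for the rest. send_rows: Moves the arm, as the interface text tells. Its arguments: {"type":"object","properties":{"targets":{"type":"array","items":{"type":"array","items":{"type":"number"}}},"grip_force":{"type":"number"}},"required":["targets"]}

```bash
mkdir -p pics; ls
cat > h.py <<'E'
import numpy as np, cv2
from cell import observe, read_camera, calibration, hand_in, tcp_to_grasp
from scipy.spatial.transform import Rotation as R
def w2c(name,st=None):
    c=calibration(name)
    if name!='wrist': return c,np.array(c['world_to_cam'])
    T=np.eye(4);T[:3,:3]=R.from_euler('xyz',st['tool_rot']).as_matrix();T[:3,3]=st['tool_pos']
    return c,np.linalg.inv(T@np.array(c['hand_eye']))
def ray(name,uv,st=None):
    c,M=w2c(name,st);K=np.array(c['intrinsics'])
    d=np.linalg.solve(K,[uv[0],uv[1],1]);s=d[:2].copy()
    for _ in range(30): s=d[:2]/(1+c['k1']*(s@s))
    C=np.linalg.inv(M);return C[:3,3],C[:3,:3]@np.array([s[0],-s[1],-1])
def deproj(name,uv,z,st=None):
    o,d=ray(name,uv,st);return o+z*d
def proj(name,P,st=None):
    c,M=w2c(name,st);p=(M@np.append(P,1))[:3];s=np.array([p[0],-p[1]])/-p[2]
    s=s*(1+c['k1']*(s@s));return (np.array(c['intrinsics'])@np.append(s,1))[:2]
def tri(obs):
    A=np.zeros((3,3));b=np.zeros(3)
    for n,uv,st in obs:
        o,d=ray(n,uv,st);d=d/np.linalg.norm(d);Q=np.eye(3)-np.outer(d,d);A+=Q;b+=Q@o
    return np.linalg.solve(A,b)
E
python3 - <<'E'
from h import *
s=observe();print(s, tcp_to_grasp)
for n in('top','side'):
    p,d=read_camera(n);np.savez(f'pics/{n}0.npz',p=p,d=d)
    cv2.imwrite(f'pics/{n}0.png',cv2.resize(p[:,:,::-1],(800,600),interpolation=cv2.INTER_CUBIC))
    print(n,calibration(n))
E
```

```text
pics
{'time': 0.0, 'qpos': array([-1.31797969e+00,  3.42731819e-01,  1.52503123e+00,  1.64830204e-06,
        1.27538787e+00, -1.45992182e-01]), 'qvel': array([ 2.15163138e-04, -6.43985644e-04, -8.34013856e-05, -1.94490228e-05,
        2.06276577e-04, -2.91751693e-05]), 'joint_efforts': array([ 8.18914286e-04, -4.31237590e+01, -2.44215095e+01,  7.18236342e-02,
        5.59822388e-02, -1.62210345e-04]), 'tool_pos': array([ 0.2037894 , -0.48338782,  0.22603528]), 'tool_rot': array([-3.14005120e+00, -2.28246206e-04,  3.98808162e-01]), 'contact_force': array([ 0.35492433,  0.41043978, -1.02275443]), 'torque': array([ 0.02456512, -0.07532216, -0.00498298]), 'grip_force': 0.0, 'opening': 0.09198033933208959} 0.0188
top {'intrinsics': array([[511.27878581,   0.        , 281.14591437],
       [  0.        , 511.27878581, 214.1182978 ],
       [  0.        ,   0.        ,   1.        ]]), 'k1': -0.08124937542424929, 'world_to_cam': array([[ 1.69645074e-03, -9.99994077e-01, -2.99466831e-03,
        -1.12619629e-01],
       [ 9.87609317e-01,  1.20549052e-03,  1.56927954e-01,
        -5.68568912e-01],
       [-1.56923415e-01, -3.22378287e-03,  9.87605513e-01,
        -1.36731102e+00],
       [ 0.00000000e+00,  0.00000000e+00,  0.00000000e+00,
         1.00000000e+00]])}
side {'intrinsics': array([[508.20625841,   0.        , 275.14902188],
       [  0.        , 508.20625841, 211.33736806],
       [  0.        ,   0.        ,   1.        ]]), 'k1': -0.14963547711858785, 'world_to_cam': array([[ 0.94128179, -0.33695256, -0.02124979, -0.57368445],
       [ 0.20390996,  0.51720506,  0.83121577, -0.16524084],
       [-0.26908979, -0.78674131,  0.55554369, -1.28663804],
       [ 0.        ,  0.        ,  0.        ,  1.        ]])}
```

View pics/top0.png

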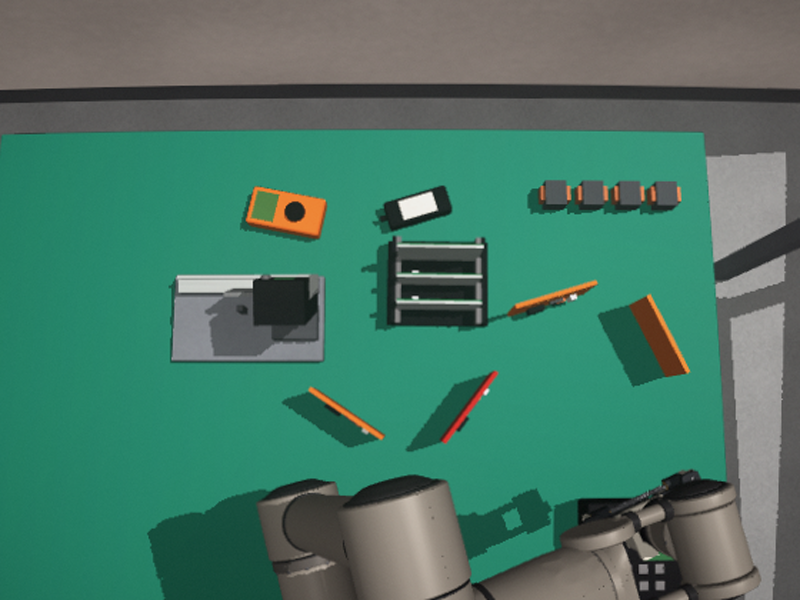

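View pics/side0.png

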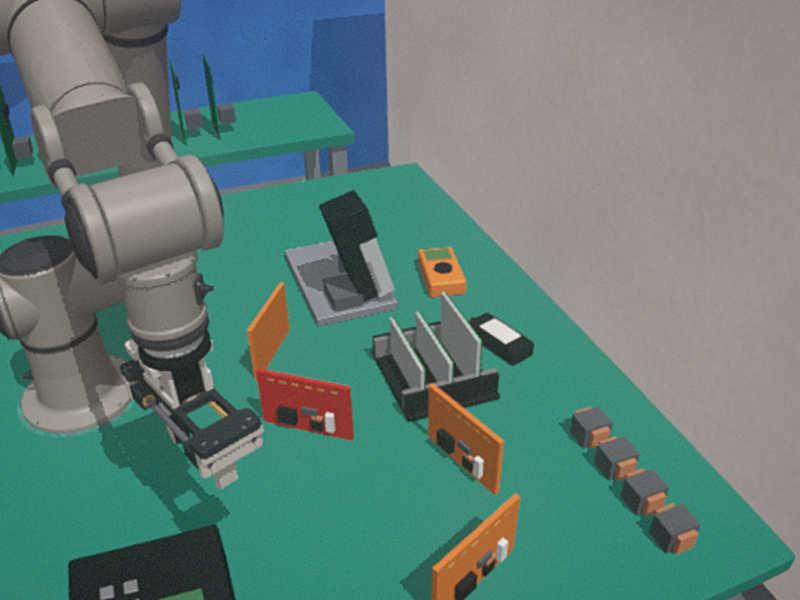

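The top view (800×600) shows the rack at about (438,282), with three board edges at rows 245, 274 and 302. The station is at (248,318), its head at (281,302) and its open end to the left. The meter is at (287,212) and the adapter at (418,207). There are orange and red decoy boards, plus four relays on the right.

The side view shows three grey boards in the rack, at (405,355), (434,350) and (460,335). The third, nearest the adapter, stands highest. I'll measure from both views and confirm that one in a crop.

```bash
cat >> h.py <<'E'
def cloud(name,d,st=None):
    c,M=w2c(name,st);K=np.array(c['intrinsics'])
    v,u=np.mgrid[0:d.shape[0],0:d.shape[1]]
    a=np.stack([(u-K[0,2])/K[0,0],(v-K[1,2])/K[1,1]],-1);s=a.copy()
    for _ in range(20): s=a/(1+c['k1']*(s**2).sum(-1,keepdims=True))
    P=np.stack([s[...,0]*d,-s[...,1]*d,-d],-1);C=np.linalg.inv(M)
    W=P@C[:3,:3].T+C[:3,3];W[d==0]=np.nan;return W
E
python3 - <<'E'
from h import *
im=[]
for n,box in(('top',(105,155,370,270)),('side',(180,120,380,300))):
    z=np.load(f'pics/{n}0.npz');W=cloud(n,z['d']);u0,v0,u1,v1=box
    print(n,'table z',np.nanmedian(W[300:310,200:210,2]) if n=='side' else np.nanmedian(W[120:130,250:260,2]))
    c=z['p'][v0:v1,u0:u1,::-1]; 
    c=cv2.resize(c,None,fx=3,fy=3,interpolation=cv2.INTER_CUBIC)
    cv2.imwrite(f'pics/{n}crop.png',c); print(c.shape)
    # high regions
    for zl,zh in((0.07,0.1),(0.1,0.14),(0.14,.3)):
        m=((W[...,2]>zl)&(W[...,2]<zh)).astype(np.uint8)
        k,l,st,ce=cv2.connectedComponentsWithStats(m)
        for i in range(1,k):
            if st[i,4]>15 and u0-60<ce[i][0]<u1+60 and v0-20<ce[i][1]<v1+60:
                Q=W[l==i];print(zl,st[i],np.round(Q.min(0),3),np.round(Q.max(0),3),np.round(np.median(Q,0),3))
E
```

```text
top table z -4.703490359569962e-05
(345, 795, 3)
0.07 [279 175  59   4 154] [ 0.665 -0.263  0.07 ] [ 0.668 -0.106  0.1  ] [ 0.667 -0.183  0.085]
0.07 [278 191  60   6 260] [ 0.615 -0.263  0.07 ] [ 0.626 -0.103  0.097] [ 0.619 -0.176  0.089]
0.07 [217 193   5  28  46] [0.546 0.051 0.07 ] [0.622 0.062 0.099] [0.592 0.052 0.087]
0.07 [400 200  17   6  20] [ 0.588 -0.476  0.07 ] [ 0.601 -0.433  0.1  ] [ 0.594 -0.456  0.085]
0.07 [160 203  17   1  17] [0.592 0.173 0.078] [0.594 0.216 0.086] [0.593 0.195 0.083]
0.07 [359 206  40  13  50] [ 0.554 -0.43   0.07 ] [ 0.587 -0.319  0.1  ] [ 0.568 -0.368  0.085]
0.07 [278 209  60   6 243] [ 0.564 -0.262  0.07 ] [ 0.579 -0.103  0.097] [ 0.569 -0.184  0.089]
0.1 [278 170  61   6 287] [ 0.664 -0.263  0.1  ] [ 0.676 -0.103  0.13 ] [ 0.668 -0.181  0.12 ]
0.1 [217 194   3  29  58] [0.534 0.051 0.107] [0.612 0.058 0.138] [0.574 0.052 0.119]
0.1 [360 196  58  21 209] [ 0.554 -0.474  0.1  ] [ 0.608 -0.319  0.118] [ 0.581 -0.396  0.11 ]
0.1 [156 204  21   4  83] [0.575 0.164 0.103] [0.586 0.219 0.126] [0.578 0.191 0.119]
0.1 [310 260  39  50 201] [ 0.312 -
[... 1097 characters left out ...]
0.054 0.113] [ 0.359 -0.018  0.108]
0.1 [309 204  28  42 318] [ 0.663 -0.266  0.1  ] [ 0.676 -0.102  0.124] [ 0.668 -0.192  0.117]
0.1 [179 258  67  19 360] [ 0.308 -0.291  0.1  ] [ 0.44  -0.185  0.112] [ 0.376 -0.242  0.107]
0.1 [301 269  52  45 368] [ 0.554 -0.478  0.1  ] [ 0.608 -0.322  0.114] [ 0.582 -0.41   0.108]
0.14 [ 223  133   43   47 1281] [0.507 0.044 0.14 ] [0.601 0.141 0.24 ] [0.552 0.054 0.207]
0.14 [109 280  24  26  92] [ 0.168 -0.448  0.229] [ 0.195 -0.43   0.299] [ 0.183 -0.441  0.26 ]
0.14 [116 297  12  14  54] [ 0.17  -0.446  0.225] [ 0.184 -0.43   0.25 ] [ 0.176 -0.443  0.237]
0.14 [134 307  50  36 392] [ 0.195 -0.578  0.225] [ 0.272 -0.531  0.3  ] [ 0.228 -0.548  0.268]
```

View pics/topcrop.png

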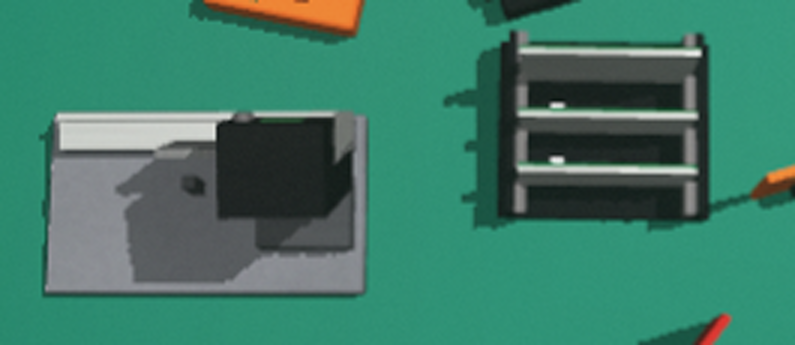

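View pics/sidecrop.png

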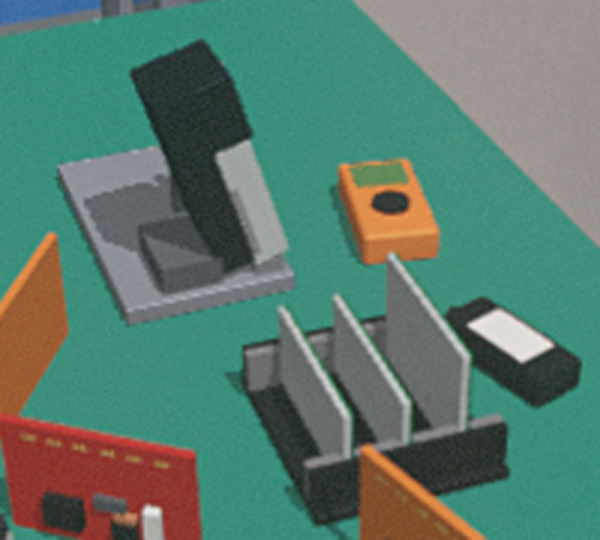

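The crops confirm it. Candidates in the side crop are the boards at (312,385), (370,370) and (428,345). The last one, at x≈0.668 on the adapter side, is the tallest: its top is at z≈0.122, against about 0.09 for the others. Next I fit the board's top edge and the station's pose.

```bash
cat > fit.py <<'E'
from h import *
from scipy.optimize import least_squares
L=.28
def bedT(p):
    x,y,z,yaw=p;return R.from_euler('z',yaw).as_matrix()@R.from_euler('y',-L).as_matrix(),np.array([x,y,z])
def sdf(q,lo,hi):
    c=(lo+hi)/2;h=(hi-lo)/2;d=np.abs(q-c)-h
    return np.linalg.norm(np.maximum(d,0),axis=1)+np.minimum(d.max(1),0)
B=[(np.array(a)/1e3,np.array(b)/1e3) for a,b in(((-8,-12,122),(32,75,192)),((-45,-12,20),(-8,75,192)))]
if __name__=='__main__':
  Ws=[]
  for n in('top','side'):
    z=np.load(f'pics/{n}0.npz');W=cloud(n,z['d']).reshape(-1,3)
    m=(W[:,2]>.14)&(W[:,2]<.26)&(W[:,0]>.48)&(W[:,0]<.63)&(W[:,1]>.02)&(W[:,1]<.17)
    Q=W[m];Ws.append(Q)
    def f(p,Q=Q):
        Rm,t=bedT(p);q=(Q-t)@Rm;return np.minimum(*[sdf(q,*b) for b in B])
    r=least_squares(f,[.6,.064,.045,0],loss='soft_l1',f_scale=.002);print(n,len(Q),r.x.round(4),'rms',np.sqrt(np.median(f(r.x)**2)))
    Rm,t=bedT(r.x);q=(W-t)@Rm
    for nm,lo,hi in(('panel',(-.008,.08,.015),(.008,.15,.075)),('ledge',(.003,.16,-.008),(.018,.255,.004)),('lip',(.019,.08,-.01),(.03,.26,.012)),('end',(.003,.24,-.006),(.018,.275,.006))):
        s=q[np.all((q>lo)&(q<hi),axis=1)]
        if len(s):print(' ',nm,len(s),np.median(s,0).round(4),s.min(0).round(4),s.max(0).round(4))
    m=(W[:,2]>.112)&(W[:,2]<.135)&(W[:,0]>.65)&(W[:,0]<.69)&(W[:,1]>-.3)&(W[:,1]<-.08)
    S=W[m];a=np.polyfit(S[:,1],S[:,0],1);print('board n',len(S),'dx/dy',a[0],'x mid',np.median(S[:,0]),'y',S[:,1].min(),S[:,1].max(),'z',np.percentile(S[:,2],[10,50,90]))
E
python3 fit.py
python3 - <<'E'
from h import *
# board top ends by hand from the crops (px = crop/3 + offset): left/right top corners
T=lambda u,v:(u/3+105,v/3+155)
S=lambda u,v:(u/3+180,v/3+120)
for t,s in(((518,50),(391,254)),((702,52),(467,354))):
    print(tri([('top',T(*t),None),('side',S(*s),None)]).round(4))
E
```

```text
top 1370 [0.6048 0.0642 0.0452 0.0038] rms 0.0011305539362329313
  panel 35 [-0.0007  0.1272  0.062 ] [-0.0079  0.1033  0.0163] [-0.0002  0.1477  0.0736]
  ledge 167 [ 0.0097  0.2065 -0.0004] [ 0.0033  0.1607 -0.0076] [0.018  0.255  0.0038]
  lip 148 [0.0238 0.1721 0.004 ] [ 0.0206  0.0805 -0.0099] [0.0261 0.2589 0.0116]
  end 36 [ 0.0098  0.2498 -0.0008] [ 0.0039  0.2401 -0.005 ] [0.0158 0.2616 0.0055]
board n 229 dx/dy 0.019108193264779305 x mid 0.6694425058059428 y -0.2630825541027433 -0.10346867886232813 z [0.11637402 0.12119398 0.12545898]
side 1281 [0.6058 0.0648 0.0445 0.0227] rms 0.0013291693871505528
board n 202 dx/dy 0.01318161884798802 x mid 0.668347029153536 y -0.26456841060896774 -0.1036840809644175 z [0.11425766 0.12004557 0.12245625]
[ 0.6718 -0.1028  0.1186]
[ 0.6682 -0.2647  0.1243]
```

The side-edge fit and the triangulation agree: the top edge is at x≈0.670, y −0.264 to −0.103 (160 mm), z≈0.122. Now I move above it.

Emit:
send_rows --pt "1 0.033 0.0214 0.005 0.083" --pt "1 0.033 0.0214 0.005 0.083" --pt "1 0.033 0.0214 0.005 0.083" --pt "1 0.033 0.0214 0.005 0.083" --pt "1 0.033 0.0214 0.005 0.083"

```text
time: 0.6
tool_pos: [0.3699, -0.3756, 0.2516]
tool_rot: [-3.141, -0.0, 0.817]
contact_force: [0.0, 0.0, -0.0]
opening: 0.0917
grip_force: 0.0
```

Emit:
send_rows --pt "1 0.033 0.0214 0.003 0.083" --pt "1 0.033 0.0214 0 0.083" --pt "1 0.033 0.0214 0 0.083" --pt "1 0.033 0.0214 0 0.083" --pt "0.8 0.033 0.0214 0 0.083"

```text
time: 1.1
tool_pos: [0.535, -0.2686, 0.2543]
tool_rot: [-3.141, -0.0, 1.232]
contact_force: [0.4, -0.4, 0.7]
opening: 0.0875
grip_force: 0.0
```

Emit:
send_rows --pt "0.6 0.033 0.0214 0 0.083" --pt "0.5 0.033 0.0214 0 0.083" --pt "0.5 0.033 0.0214 0 0.083" --pt "0.5 0.033 0.0214 0 0.078" --pt "0.5 0.003 0 0 0"

```text
time: 1.6
tool_pos: [0.6714, -0.1804, 0.2528]
tool_rot: [-3.141, -0.002, 1.562]
contact_force: [-1.1, -0.4, -0.4]
opening: 0.0486
grip_force: 0.0
```

Run:
```python
from h import *
from cell import observe
s=observe();p,d=read_camera('wrist');print(s['tool_pos'],s['tool_rot'],s['opening'],s['time'],s['contact_force'])
np.savez('pics/w1.npz',p=p,d=d,tp=s['tool_pos'],tr=s['tool_rot']);cv2.imwrite('pics/w1.png',p[:,:,::-1])
W=cloud('wrist',d,s).reshape(-1,3)
m=(W[:,2]>.112)&(W[:,2]<.135)&(W[:,0]>.65)&(W[:,0]<.69)&(W[:,1]>-.3)&(W[:,1]<-.08)
S=W[m]
if len(S)>9:
    a=np.polyfit(S[:,1],S[:,0],1);print(len(S),a,'xmid',np.percentile(S[:,0],[2,50,98]),S[:,1].min(),S[:,1].max(),np.percentile(S[:,2],[10,50,90,98]))
```

```text
[ 0.6714262  -0.18044036  0.25279215] [-3.14067060e+00 -1.91337612e-03  1.56216016e+00] 0.04858799118510342 1.6 [-1.13498942 -0.37323938 -0.36443485]
1235 [0.01297412 0.67329651] xmid [0.66677828 0.67098316 0.67568926] -0.2599312115913067 -0.10284445867871804 [0.12155071 0.12247149 0.12331097 0.1238863 ]
```

View pics/w1.png

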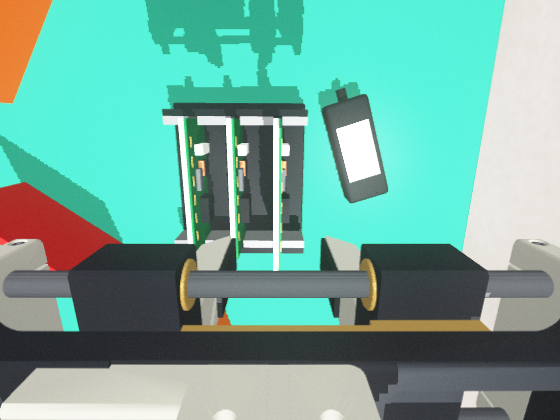

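The wrist view shows the tallest board's white top edge, with the lower boards to its left and the adapter to its right at (358,150). Its depth gives x≈0.671, z≈0.1225, yaw −0.013, which agrees with the fixed cameras. I descend to TCP z≈0.096, staying above the short boards' tops at 0.09.

Emit:
send_rows --pt "0.5 0 -0.003 -0.04 -0.004" --pt "0.5 0 0 -0.04 0" --pt "0.5 0 0 -0.04 0" --pt "0.5 0 0 -0.02 0" --pt "0.5 0 0 -0.0155 0"

```text
time: 2.15
tool_pos: [0.6667, -0.188, 0.0968]
tool_rot: [-3.138, -0.001, 1.55]
contact_force: [0.5, -0.0, -0.0]
opening: 0.0457
grip_force: 0.0
```

Emit:
send_rows --pt "0.5 0 0 0 0" --pt "0.3 0 0 0 0" --pt "0 0 0 0 0" --pt "0 0 0 0 0" --pt "0 0 0 0 0" --grip_force 30

```text
time: 2.65
tool_pos: [0.6692, -0.1874, 0.1003]
tool_rot: [3.14, 0.001, 1.552]
contact_force: [-0.1, 0.4, 0.8]
opening: 0.0184
grip_force: 0.0
```

Emit:
send_rows --pt "0 0 0 0 0" --pt "0 0 0 0 0" --pt "0 0 0 0.002 0" --pt "0 0 0 0.004 0" --pt "0 0 0 0.004 0"

```text
time: 3.15
tool_pos: [0.6687, -0.187, 0.1088]
tool_rot: [-3.141, -0.001, 1.552]
contact_force: [0.3, -0.3, -4.5]
opening: 0.0079
grip_force: 30.0
```

The board is held: opening 7.9 mm, with its weight on the wrist. I lift it clear and carry it along in front of the station (x≈0.675).

Emit:
send_rows --pt "0 0 0 0.01 0" --pt "0 0 0 0.02 0" --pt "0 0 0 0.025 0" --pt "0 0 0 0.025 0" --pt "0 0.002 0 0.025 0"

```text
time: 3.65
tool_pos: [0.6703, -0.1872, 0.216]
tool_rot: [-3.141, 0.0, 1.552]
contact_force: [-0.1, 0.3, -4.9]
opening: 0.0078
grip_force: 30.0
```

Emit:
send_rows --pt "0 0.004 0.015 0.01 0.003" --pt "0 0.002 0.03 0 0.003" --pt "0 0 0.035 0 0.003" --pt "0 0 0.035 0 0.003" --pt "0 0 0.035 0 0.003"

```text
time: 4.15
tool_pos: [0.6762, -0.0349, 0.2239]
tool_rot: [-3.14, -0.001, 1.567]
contact_force: [1.4, -0.6, -3.7]
opening: 0.0077
grip_force: 30.0
```

Emit:
send_rows --pt "0 0 0.035 0 0.003" --pt "0 0 0.035 0 0" --pt "0 0 0.03 0 0" --pt "0 0 0.015 0 0" --pt "0 0 0 0 0"

```text
time: 4.65
tool_pos: [0.6762, 0.0807, 0.2239]
tool_rot: [-3.141, -0.001, 1.573]
contact_force: [-0.1, -1.1, -3.6]
opening: 0.0076
grip_force: 30.0
```

```bash
cat > bedw.py <<'E'
from fit import *
import sys
n=sys.argv[1];s=observe();p,d=read_camera('wrist');print(s['tool_pos'],s['tool_rot'],s['opening'],s['time'],s['contact_force'])
np.savez(f'pics/{n}.npz',p=p,d=d,tp=s['tool_pos'],tr=s['tool_rot']);cv2.imwrite(f'pics/{n}.png',p[:,:,::-1])
W=cloud('wrist',d,s).reshape(-1,3)
Rm,t=bedT([.6045,.0645,.045,.01]);q=(W-t)@Rm
for nm,lo,hi in(('panel',(-.008,.08,.015),(.008,.16,.085)),('ledge',(.003,.06,-.008),(.018,.255,.004)),('lip',(.018,.06,.002),(.03,.26,.012)),('end',(.003,.24,-.006),(.018,.275,.006)),('head',(-.01,.0,.115),(.04,.085,.2))):
    g=q[np.all((q>lo)&(q<hi),axis=1)]
    if len(g):print(' ',nm,len(g),np.median(g,0).round(4),g.min(0).round(4),g.max(0).round(4))
E
python3 bedw.py w2
```

```text
[0.67624519 0.08069064 0.22392821] [-3.14054063e+00 -5.21884524e-04  1.57329314e+00] 0.007620843088480182 4.65 [-0.05577446 -1.13504752 -3.60322286]
  panel 4128 [0.0008 0.1186 0.0596] [-0.0077  0.08    0.015 ] [0.0032 0.1536 0.0821]
  ledge 1910 [0.0105 0.14   0.    ] [ 0.003   0.0604 -0.0023] [0.018  0.2064 0.0025]
  lip 1066 [0.025  0.1375 0.0058] [0.0201 0.0602 0.002 ] [0.0282 0.2023 0.0084]
  head 17063 [0.0321 0.0456 0.1847] [-0.01    0.      0.1153] [0.04   0.0756 0.1939]
```

View pics/w2.png

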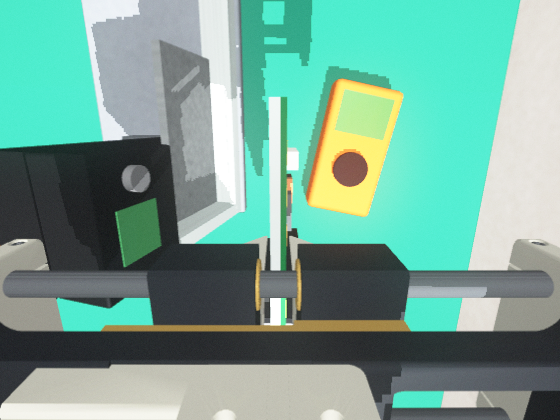

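The wrist view shows the held board upright at column 278, the panel at (185,125), the ledge and lip to its right, the head at left, and the meter at (355,150). The depth fits the assumed station pose within about 1 mm. I refine its yaw and the held board's offset from the same frame.

Run:
```python
from fit import *
z=np.load('pics/w2.npz');s=dict(tool_pos=z['tp'],tool_rot=z['tr']);W=cloud('wrist',z['d'],s).reshape(-1,3)
p0=np.array([.6045,.0645,.045,.01]);Rm,t=bedT(p0);q=(W-t)@Rm
sel=lambda lo,hi:W[np.all((q>lo)&(q<hi),axis=1)]
pa=sel((-.004,.085,.02),(.006,.148,.076));le=sel((.004,.08,-.004),(.016,.2,.004));he=sel((.028,.0,.13),(.037,.068,.186));hs=sel((-.005,.07,.13),(.028,.08,.186));pe=sel((-.003,.150,.02),(.003,.158,.076))
def f(p,parts=False):
    Rm,t=bedT(p);g=lambda A:(A-t)@Rm
    r=[g(pa)[:,0],g(le)[:,2],g(he)[:,0]-.032,g(hs)[:,1]-.075]
    if parts: return [np.round([np.median(a),np.std(a)],4) for a in r]+[len(hs),len(he)]
    return np.concatenate(r)
r=least_squares(f,p0,loss='soft_l1',f_scale=.001);print(r.x.round(4),f(r.x,True))
Rm,t=bedT(r.x);print('lip top edge x',np.round([((le-t)@Rm)[:,0].max()],4))
m=(W[:,2]>.19)&(W[:,2]<.225)&(W[:,0]>.655)&(W[:,0]<.69)&(W[:,1]>.095)&(W[:,1]<.2)
S=W[m];a=np.polyfit(S[:,1],S[:,0],1);print('board',len(S),a,np.percentile(S[:,0],[2,50,98]),S[:,1].max(),np.percentile(S[:,2],[2,50,98]),'x at tool y',np.polyval(a,z['tp'][1]))
b=Rm@np.array([0,.140,0])+t;print('bed pt y140',b)
```

```text
[0.6054 0.0648 0.0453 0.0093] [array([-0.0001,  0.0006]), array([-0.    ,  0.0007]), array([0.    , 0.0008]), array([0.    , 0.0001]), 426, 6289]
lip top edge x [0.015]
board 86 [0.06896804 0.67719462] [0.68252985 0.68443581 0.68643078] 0.13415359688854656 [0.19007574 0.19066959 0.19190861] x at tool y 0.6827596918453859
bed pt y140 [0.60412527 0.20479826 0.04529825]
```

Run:
```python
from fit import *
z=np.load('pics/w2.npz');s=dict(tool_pos=z['tp'],tool_rot=z['tr']);W=cloud('wrist',z['d'],s).reshape(-1,3)
m=(W[:,2]>.225)&(W[:,2]<.262)&(W[:,0]>.655)&(W[:,0]<.70)&(W[:,1]>.085)&(W[:,1]<.2)
S=W[m];a=np.polyfit(S[:,1],S[:,0],1);print('board',len(S),a,np.percentile(S[:,0],[2,50,98]),S[:,1].max(),np.percentile(S[:,2],[2,50,98]),'x at tool y',np.polyval(a,z['tp'][1]))
b=np.polyfit(S[:,1],S[:,2],1);print('z slope',b)
# lower part of visible face profile for verticality: extents per z of near end
m=(W[:,2]>.10)&(W[:,2]<.26)&(W[:,0]>.65)&(W[:,0]<.70)&(W[:,1]>.1)&(W[:,1]<.2)
for zz in np.arange(.12,.26,.01):
    g=W[m&(abs(W[:,2]-zz)<.005)]
    if len(g): print(round(zz,3),len(g),g.min(0).round(4),g.max(0).round(4))
```

```text
board 3672 [-0.0042117   0.67731544] [0.66754889 0.676863   0.68622795] 0.16513226082709578 [0.23014745 0.24665474 0.25826943] x at tool y 0.6769755922293195
z slope [0.03478802 0.24165566]
0.15 8 [0.6833 0.1152 0.1518] [0.6891 0.1363 0.1543]
0.16 18 [0.6831 0.115  0.1561] [0.6893 0.1364 0.1649]
0.17 20 [0.6828 0.1161 0.1655] [0.6896 0.1365 0.1744]
0.18 84 [0.6827 0.1055 0.1752] [0.6892 0.1364 0.1827]
0.19 273 [0.6828 0.1001 0.1851] [0.6896 0.1364 0.1921]
0.23 3 [0.6811 0.1024 0.2338] [0.6814 0.1243 0.235 ]
0.24 32 [0.6765 0.1007 0.2354] [0.6813 0.1589 0.2449]
0.25 2425 [0.6727 0.1    0.245 ] [0.6807 0.1651 0.2491]
```

The board hangs with its centre 4 mm to +y of the tool and its bottom 87 mm below the TCP. The station origin fits at (0.6054, 0.0648, 0.0453), yaw 0.009. Target tool position is x 0.611, y 0.2005, with contact expected at TCP z≈0.136. I approach from the front.

Emit:
send_rows --pt "0 0 0.025 0 0.005" --pt "0 0 0.03 0 0" --pt "0 -0.005 0.03 -0.01 0" --pt "0 -0.01 0.025 -0.02 0" --pt "0 -0.01 0.01 -0.02 0"

```text
time: 5.2
tool_pos: [0.6518, 0.1986, 0.1737]
tool_rot: [3.141, -0.0, 1.575]
contact_force: [0.1, -0.9, -3.8]
opening: 0.008
grip_force: 30.0
```

Emit:
send_rows --pt "0 -0.007 0 -0.015 0" --pt "0 0 0 -0.006 0" --pt "0 0 0 0 0" --pt "0 0 0 0 0"

```text
time: 5.6
tool_pos: [0.6461, 0.1967, 0.1542]
tool_rot: [3.14, -0.0, 1.573]
contact_force: [0.9, -0.4, -3.9]
opening: 0.0076
grip_force: 30.0
```

```bash
cat > look.py <<'E'
from fit import *
import sys
n=sys.argv[1];s=observe();p,d=read_camera('wrist');print(s['tool_pos'].round(4),s['tool_rot'].round(4),s['time'],s['contact_force'].round(2))
np.savez(f'pics/{n}.npz',p=p,d=d,tp=s['tool_pos'],tr=s['tool_rot']);cv2.imwrite(f'pics/{n}.png',p[:,:,::-1])
W=cloud('wrist',d,s).reshape(-1,3);top=s['tool_pos'][2]+.0228
m=(abs(W[:,2]-top)<.008)&(abs(W[:,0]-s['tool_pos'][0])<.03)&(W[:,1]>s['tool_pos'][1]+.03)&(W[:,1]<s['tool_pos'][1]+.11)
S=W[m];print(len(S),'x',np.percentile(S[:,0],[2,98]).round(4),'yend',S[:,1].max().round(4),'top z',np.median(S[:,2]).round(4),'dz/dy',np.polyfit(S[:,1],S[:,2],1)[0].round(4),'dx/dy',np.polyfit(S[:,1],S[:,0],1)[0].round(4))
Rm,t=bedT([.6054,.0648,.0453,.0093]);q=(W-t)@Rm
for nm,lo,hi in(('panel',(-.006,.08,.015),(.006,.16,.085)),('ledge',(.003,.06,-.008),(.018,.255,.004)),('lip',(.018,.06,.002),(.03,.26,.012)),('end',(.003,.24,-.006),(.018,.275,.006))):
    g=q[np.all((q>lo)&(q<hi),axis=1)]
    if len(g):print(' ',nm,len(g),np.median(g,0).round(4),g.min(0).round(4),g.max(0).round(4))
E
python3 look.py w3
```

```text
[0.6461 0.1967 0.1542] [ 3.1396 -0.      1.5732] 5.6 [ 0.85 -0.4  -3.91]
2105 x [0.6426 0.6503] yend 0.2812 top z 0.1768 dz/dy -0.0049 dx/dy -0.0011
  panel 2607 [1.000e-04 1.359e-01 5.340e-02] [-0.006   0.0984  0.015 ] [0.0013 0.1535 0.0817]
  ledge 2863 [0.0105 0.185  0.    ] [ 0.003   0.0925 -0.0023] [0.018  0.255  0.0023]
  lip 1562 [0.0243 0.1912 0.0058] [0.02   0.1006 0.002 ] [0.0275 0.26   0.0081]
  end 492 [ 1.06e-02  2.51e-01 -2.00e-04] [ 0.003   0.24   -0.0023] [0.018  0.262  0.0023]
```

Emit:
send_rows --pt "0 -0.01 0.003 0 0.006" --pt "0 -0.012 0 -0.002 0" --pt "0 -0.01 0 0 0" --pt "0 -0.0034 0 0 0" --pt "0 0 0 0 0"

```text
time: 6.15
tool_pos: [0.6101, 0.2006, 0.1523]
tool_rot: [3.14, -0.0, 1.581]
contact_force: [0.2, -0.8, -3.6]
opening: 0.0079
grip_force: 30.0
```

Emit:
send_rows --pt "0 0 0 -0.006 0" --pt "0 0 0 -0.004 0" --pt "0 0 0 -0.002 0" --pt "0 0 0 -0.001 0" --pt "0 0 0 0 0"

```text
time: 6.65
tool_pos: [0.6095, 0.2008, 0.1379]
tool_rot: [-3.141, 0.0, 1.581]
contact_force: [-0.0, 0.4, -4.5]
opening: 0.0078
grip_force: 30.0
```

```bash
python3 look.py w4
```

```text
[0.6095 0.2008 0.1379] [-3.1412e+00  1.0000e-04  1.5808e+00] 6.65 [-0.01  0.37 -4.46]
2099 x [0.6056 0.6133] yend 0.2852 top z 0.1604 dz/dy -0.0055 dx/dy -0.008
  panel 1582 [1.00e-04 1.43e-01 5.59e-02] [-0.006   0.1166  0.015 ] [0.001  0.1538 0.0814]
  ledge 958 [ 1.370e-02  2.364e-01 -1.000e-04] [ 0.003   0.1649 -0.0021] [0.018  0.255  0.0024]
  lip 1409 [0.0243 0.2037 0.0058] [0.0188 0.1135 0.002 ] [0.0273 0.26   0.0077]
  end 572 [ 1.050e-02  2.512e-01 -2.000e-04] [ 0.003   0.2402 -0.0021] [0.018 0.262 0.002]
```

Emit:
send_rows --pt "0 0.001 0 -0.0005 0" --pt "0 0 0 -0.0005 0" --pt "0 0 0 -0.0005 0" --pt "0 0 0 0 0"

```text
time: 7.1
tool_pos: [0.6104, 0.2008, 0.1367]
tool_rot: [-3.142, 0.0, 1.581]
contact_force: [-0.3, -0.0, -4.2]
opening: 0.008
grip_force: 30.0
```

Emit:
send_rows --pt "0 0 0 -0.0005 0" --pt "0 0 0 -0.0003 0" --pt "0 0 0 0 0"

```text
time: 7.4
tool_pos: [0.6104, 0.2008, 0.1359]
tool_rot: [3.142, 0.0, 1.581]
contact_force: [1.0, -0.2, -4.5]
opening: 0.0076
grip_force: 30.0
```

Emit:
send_rows --pt "0 0 0 -0.0005 0" --pt "0 0 0 -0.0003 0" --pt "0 0 0 0 0"

```text
time: 7.7
tool_pos: [0.6106, 0.2008, 0.1357]
tool_rot: [3.141, -0.0, 1.581]
contact_force: [-1.4, -0.6, -0.5]
opening: 0.0076
grip_force: 30.0
```

Emit:
send_rows --pt "0 0 0 -0.0005 0" --pt "0 0 0 -0.0003 0" --pt "0 0 0 0 0"

```text
time: 8.0
tool_pos: [0.6108, 0.2008, 0.1357]
tool_rot: [3.14, -0.0, 1.581]
contact_force: [-1.3, -1.2, 5.5]
opening: 0.0081
grip_force: 30.0
```

The foot touches: the load has gone from −4.5 to +5.5 N. I release gradually so the board tips onto the rear finger, then walk that finger back until the panel takes the board.

Emit:
send_rows --pt "0 0 0 0.0005 0" --pt "0.1 0 0 0.0005 0" --pt "0.12 0 0 0 0" --pt "0.14 0 0 0 0" --pt "0.16 0 0 0 0" --grip_force 5

```text
time: 8.5
tool_pos: [0.6105, 0.2008, 0.1351]
tool_rot: [-3.141, -0.0, 1.581]
contact_force: [0.3, -0.1, -0.2]
opening: 0.0144
grip_force: 0.1
```

Emit:
send_rows --pt "0.18 0 0 0 0" --pt "0.2 0 0 0 0" --pt "0.22 -0.001 0 0 0" --pt "0.24 -0.002 0 0 0" --pt "0.25 -0.002 0 0 0"

```text
time: 9.0
tool_pos: [0.6052, 0.2008, 0.1353]
tool_rot: [-3.141, 0.0, 1.581]
contact_force: [0.4, -0.2, -0.1]
opening: 0.0226
grip_force: 0.2
```

```bash
python3 look.py w5
```

```text
[0.6052 0.2008 0.1353] [-3.1415  0.      1.5808] 9.0 [ 0.39 -0.21 -0.07]
2313 x [0.594  0.6027] yend 0.2852 top z 0.1571 dz/dy -0.0015 dx/dy -0.0126
  panel 721 [-0.      0.1469  0.0722] [-0.006   0.08    0.0406] [0.0009 0.1534 0.082 ]
  ledge 1408 [ 1.330e-02  2.279e-01 -1.000e-04] [ 0.003   0.1197 -0.0024] [0.018  0.255  0.0032]
  lip 1548 [0.0241 0.1981 0.0059] [0.0187 0.1147 0.002 ] [0.0273 0.2599 0.0117]
  end 589 [ 1.070e-02  2.511e-01 -1.000e-04] [ 0.0031  0.24   -0.0024] [0.018  0.2619 0.0021]
```

Emit:
send_rows --pt "0.25 -0.002 0 0 0" --pt "0.25 -0.002 0 0 0" --pt "0.25 -0.002 0 0 0" --pt "0.26 -0.002 0 0 0" --pt "0.27 -0.002 0 0 0"

```text
time: 9.55
tool_pos: [0.5952, 0.2008, 0.1353]
tool_rot: [-3.142, 0.0, 1.581]
contact_force: [-0.1, 0.8, -0.2]
opening: 0.0246
grip_force: 0.3
```

Emit:
send_rows --pt "0.28 -0.002 0 0 0" --pt "0.29 -0.002 0 0 0" --pt "0.3 -0.002 0 0 0" --pt "0.31 -0.002 0 0 0" --pt "0.32 -0.002 0 0 0"

```text
time: 10.05
tool_pos: [0.5855, 0.2008, 0.1354]
tool_rot: [3.141, -0.0, 1.581]
contact_force: [-0.4, 0.1, -0.1]
opening: 0.029
grip_force: 0.0
```

Emit:
send_rows --pt "0.34 0 0 0 0" --pt "0.36 0 0 0 0" --pt "0.36 0 0 0 0"

```text
time: 10.35
tool_pos: [0.5857, 0.2008, 0.1354]
tool_rot: [3.141, -0.0, 1.581]
contact_force: [-0.1, -1.0, -0.5]
opening: 0.0332
grip_force: 0.0
```

```bash
python3 look.py w6
```

```text
[0.5857 0.2008 0.1354] [ 3.1412 -0.      1.5808] 10.35 [-0.12 -0.96 -0.52]
1945 x [0.5725 0.5807] yend 0.2847 top z 0.1519 dz/dy -0.0026 dx/dy -0.0109
  ledge 1684 [ 0.0133  0.2236 -0.    ] [ 0.003   0.1192 -0.0023] [0.018 0.255 0.004]
  lip 1534 [0.0238 0.1957 0.006 ] [0.0202 0.1127 0.0021] [0.0271 0.26   0.0086]
  end 607 [ 1.050e-02  2.513e-01 -2.000e-04] [ 0.003   0.2401 -0.0021] [0.018  0.2622 0.0019]
```

The board now leans on the panel: its top edge x is 0.5725–0.5807, square within about 0.002 rad, its free end is at y≈0.285, and the fingers carry no force. I raise the hand, move past the free end and close the fingers.

Emit:
send_rows --pt "0.36 0 0 0.005 0" --pt "0.36 0 0 0.015 0" --pt "0.36 0 0 0.02 0" --pt "0.36 0 0 0.02 0" --pt "0.36 0 0.02 0 0" --grip_force 10

```text
time: 10.9
tool_pos: [0.5874, 0.2195, 0.1992]
tool_rot: [3.135, -0.001, 1.578]
contact_force: [0.8, 0.7, -0.1]
opening: 0.033
grip_force: 0.0
```

Emit:
send_rows --pt "0 0 0.03 0 0" --pt "0 0 0.035 0 0" --pt "0 0.001 0.03 0 0" --pt "0 0 0.005 0 0" --pt "0 0 0 0 0"

```text
time: 11.4
tool_pos: [0.5862, 0.3215, 0.1952]
tool_rot: [-3.142, 0.0, 1.583]
contact_force: [0.3, -0.1, 0.1]
opening: 0.001
grip_force: 0.0
```

```bash
cat > st.py <<'E'
from fit import *
import sys
# board state from the top & side cameras, in bed frame (pose from wrist fit)
Rm,t=bedT([.6054,.0648,.0453,.0093]);s=observe();print(s['time'],s['tool_pos'].round(4),s['opening'].round(4),s['contact_force'].round(2))
for n in ('top','side'):
    p,d=read_camera(n);cv2.imwrite(f'pics/{n}_{sys.argv[1]}.png',p[:,:,::-1]);np.savez(f'pics/{n}_{sys.argv[1]}.npz',p=p,d=d)
    q=(cloud(n,d).reshape(-1,3)-t)@Rm
    g=q[np.all((q>(-.008,.08,.083))&(q<(.02,.27,.12)),axis=1)]
    if len(g)>5:
        print(n,len(g),g.min(0).round(4),g.max(0).round(4),np.median(g,0).round(4),'y pct',np.percentile(g[:,1],[1,99]).round(4))
        e=g[g[:,2]>.103]
        if len(e)>9: print('  top edge slopes dx/dy, dz/dy',np.polyfit(e[:,1],e[:,0],1)[0].round(4),np.polyfit(e[:,1],e[:,2],1)[0].round(4),'x',np.median(e[:,0]).round(4),'z',np.percentile(e[:,2],[50,98]).round(4))
E
python3 st.py a
```

```text
Traceback (most recent call last):
  File "st.py", line 4, in <module>
    Rm,t=bedT([.6054,.0648,.0453,.0093]);s=observe();print(s['time'],s['tool_pos'].round(4),s['opening'].round(4),s['contact_force'].round(2))
                                                                                            ^^^^^^^^^^^^^^^^^^
AttributeError: 'float' object has no attribute 'round'
```

```bash
sed -i "s/s\['opening'\].round(4)/round(s['opening'],4)/" st.py; python3 st.py a
```

```text
11.4 [0.5862 0.3215 0.1952] 0.001 [ 0.26 -0.05  0.07]
top 232 [-0.0067  0.0934  0.0835] [0.0078 0.2199 0.1154] [0.0041 0.1527 0.1084] y pct [0.0941 0.2184]
  top edge slopes dx/dy, dz/dy 0.002 -0.0096 x 0.002 z [0.1093 0.1142]
```

View pics/side_a.png

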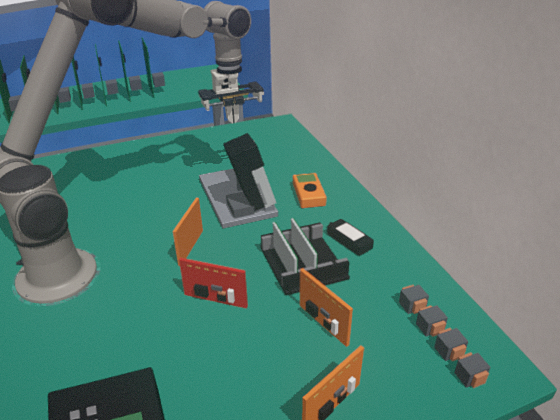

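The side view shows the tall board leaning in the station behind the head at (250,185), the two short boards still in the rack at (285,248) and (303,243), and the adapter (350,236) and meter (310,189) in place. The hand is beyond the free end. Descending beside the end edge.

Emit:
send_rows --pt "0 0 0 -0.03 0" --pt "0 0 0 -0.03 0" --pt "0 0 0 -0.025 0" --pt "0 0 0 -0.007 0" --pt "0 0 -0.01 0 0"

```text
time: 12.0
tool_pos: [0.5862, 0.3102, 0.1027]
tool_rot: [-3.14, 0.0, 1.581]
contact_force: [-0.7, 0.9, 1.1]
opening: 0.0004
grip_force: 0.0
```

Emit:
send_rows --pt "0 0 -0.006 0 0" --pt "0 0 -0.004 0 0" --pt "0 0 -0.003 0 0" --pt "0 0 -0.003 0 0" --pt "0 0 -0.003 0 0"

```text
time: 12.5
tool_pos: [0.5868, 0.2926, 0.1043]
tool_rot: [3.14, -0.002, 1.581]
contact_force: [-0.6, 4.1, 3.6]
opening: 0.0004
grip_force: 2.0
```

Emit:
send_rows --pt "0 0 -0.003 0 0" --pt "0 0 -0.003 0 0" --pt "0 0 -0.003 0 0" --pt "0 0 -0.003 0 0" --pt "0 0 -0.003 0 0"

```text
time: 13.0
tool_pos: [0.5866, 0.2767, 0.1034]
tool_rot: [3.141, -0.0, 1.581]
contact_force: [0.9, 4.8, 3.2]
opening: 0.0006
grip_force: 2.2
```

```bash
python3 st.py b
```

```text
13.0 [0.5866 0.2767 0.1034] 0.0006 [0.9  4.79 3.23]
top 142 [-0.0067  0.0924  0.0831] [0.0191 0.1998 0.1159] [0.0045 0.1376 0.1085] y pct [0.0933 0.1788]
  top edge slopes dx/dy, dz/dy -0.0237 0.0089 x 0.0039 z [0.109 0.115]
```

The push force is 4.8 N with +3.2 N upward, which may mean the trailing end is lifting. Checking the tilt before going on.

Run:
```python
from fit import *
Rm,t=bedT([.6054,.0648,.0453,.0093])
for k in'ab':
  for n in('top','side'):
    z=np.load(f'pics/{n}_{k}.npz');q=(cloud(n,z['d']).reshape(-1,3)-t)@Rm
    g=q[np.all((q>(-.004,.085,.098))&(q<(.012,.185,.122)),axis=1)]
    for y in np.arange(.09,.19,.015):
        e=g[abs(g[:,1]-y)<.0075]
        if len(e): print(k,n,round(y,3),len(e),'z',np.percentile(e[:,2],[50,90]).round(4),'x',np.percentile(e[:,0],[5,50,95]).round(4))
a=[cv2.imread(f'pics/top_{k}.png')[165:265,110:260] for k in'ab']
cv2.imwrite('pics/cmp.png',cv2.resize(np.vstack(a),None,fx=3,fy=3,interpolation=cv2.INTER_CUBIC))
```

```text
a top 0.09 8 z [0.1082 0.1112] x [-0.0018  0.0023  0.0059]
a top 0.105 24 z [0.11   0.1127] x [-0.0017  0.0025  0.0065]
a top 0.12 23 z [0.1098 0.1128] x [-0.0018  0.0036  0.0064]
a top 0.135 22 z [0.11  0.113] x [-0.0015  0.0016  0.0065]
a top 0.15 22 z [0.1086 0.112 ] x [-0.0015  0.0027  0.0066]
a top 0.165 24 z [0.1094 0.1116] x [-0.0011  0.0029  0.0066]
a top 0.18 20 z [0.1089 0.1105] x [-0.0008  0.003   0.0064]
b top 0.09 8 z [0.1087 0.112 ] x [0.0012 0.0048 0.0089]
b top 0.105 23 z [0.1085 0.1103] x [0.0007 0.0038 0.0089]
b top 0.12 21 z [0.1089 0.1126] x [0.0013 0.0045 0.0083]
b top 0.135 21 z [0.1086 0.1127] x [0.0013 0.0063 0.0084]
b top 0.15 18 z [0.1081 0.1113] x [0.0012 0.004  0.0067]
b top 0.165 22 z [0.1093 0.1124] x [-0.0011  0.003   0.007 ]
b top 0.18 12 z [0.1106 0.1136] x [-0.0007  0.0032  0.0068]
```

View pics/cmp.png

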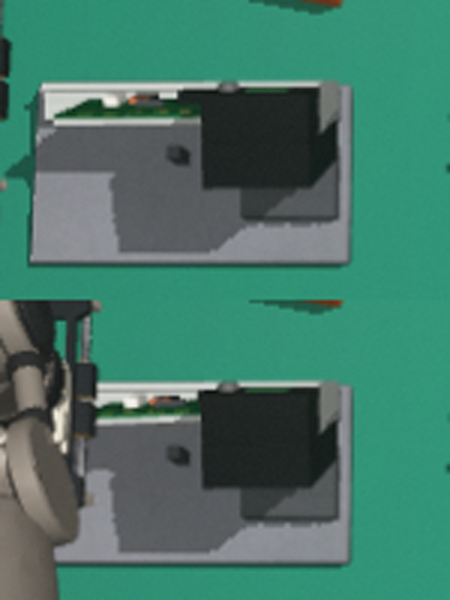

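Comparing the two crops, the board has slid along but its leading top edge has come about 2.5 mm off the panel, and the trailing end may be about 1 mm up. The push is a little too high. I back off, lower the fingers to TCP z≈0.093 (the body still clears the top edge by about 6 mm), and push with a slight downward drag.

Emit:
send_rows --pt "0 0 0.002 0 0" --pt "0 0 0.004 0 0" --pt "0 0 0.002 -0.004 0" --pt "0 0 0 -0.004 0" --pt "0 0 0 0 0"

```text
time: 13.6
tool_pos: [0.5858, 0.2846, 0.0941]
tool_rot: [-3.14, 0.001, 1.581]
contact_force: [0.4, -0.3, 0.8]
opening: 0.0007
grip_force: 0.0
```

```bash
cat > tilt.py <<'E'
from fit import *
import sys
Rm,t=bedT([.6054,.0648,.0453,.0093]);s=observe();print(s['time'],s['tool_pos'].round(4),s['contact_force'].round(2))
Q=[]
for i in range(3):
    p,d=read_camera('top');q=(cloud('top',d).reshape(-1,3)-t)@Rm
    Q.append(q[np.all((q>(-.006,.085,.100))&(q<(.014,.175,.122)),axis=1)])
cv2.imwrite(f'pics/top_{sys.argv[1]}.png',p[:,:,::-1])
g=np.vstack(Q);print(len(g),'dx/dy',np.polyfit(g[:,1],g[:,0],1)[0].round(4),'dz/dy',np.polyfit(g[:,1],g[:,2],1)[0].round(4))
for y in np.arange(.09,.18,.015):
    e=g[abs(g[:,1]-y)<.0075]
    if len(e): print(round(y,3),len(e),'z',np.median(e[:,2]).round(4),'x',np.percentile(e[:,0],[5,50,95]).round(4))
E
python3 tilt.py c
```

```text
13.6 [0.5858 0.2846 0.0941] [ 0.38 -0.29  0.78]
342 dx/dy -0.0254 dz/dy -0.0008
0.09 24 z 0.1102 x [0.0011 0.005  0.009 ]
0.105 69 z 0.1088 x [0.0008 0.0042 0.0089]
0.12 67 z 0.1089 x [0.0011 0.0043 0.0084]
0.135 54 z 0.1086 x [0.0012 0.0042 0.0083]
0.15 51 z 0.1094 x [0.0014 0.0041 0.0069]
0.165 66 z 0.109 x [-0.001   0.0039  0.007 ]
```

Emit:
send_rows --pt "0 0 -0.004 0 0" --pt "0 0 -0.003 0 0" --pt "0 0 -0.002 -0.0003 0" --pt "0 0.0001 -0.002 -0.0003 0" --pt "0 0.0001 -0.002 -0.0003 0"

```text
time: 14.25
tool_pos: [0.5871, 0.2724, 0.0951]
tool_rot: [3.14, -0.001, 1.581]
contact_force: [0.3, 5.5, 2.9]
opening: 0.0002
grip_force: 2.3
```

Emit:
send_rows --pt "0 0.0001 -0.003 0 0" --pt "0 0.0001 -0.003 0 0" --pt "0 0.0001 -0.003 0 0" --pt "0 0.0001 -0.003 0 0" --pt "0 0.0001 -0.003 0 0"

```text
time: 14.75
tool_pos: [0.5874, 0.2567, 0.0946]
tool_rot: [3.141, -0.0, 1.581]
contact_force: [1.3, 5.1, 2.4]
opening: 0.0005
grip_force: 2.4
```

```bash
python3 tilt.py d
```

```text
14.75 [0.5874 0.2567 0.0946] [1.31 5.06 2.38]
247 dx/dy -0.0036 dz/dy 0.01
0.09 19 z 0.1086 x [0.0009 0.0037 0.0066]
0.105 57 z 0.1095 x [0.0009 0.0037 0.0079]
0.12 52 z 0.1098 x [0.0012 0.0039 0.0066]
0.135 54 z 0.1093 x [0.0011 0.004  0.0072]
0.15 50 z 0.1093 x [0.0013 0.004  0.0069]
0.165 15 z 0.1093 x [-0.0012  0.0042  0.0078]
```

The board is moving flat and square. Continuing.

Emit:
send_rows --pt "0 0.0001 -0.003 0 0" --pt "0 0.0001 -0.003 0 0" --pt "0 0.0001 -0.003 0 0" --pt "0 0.0001 -0.003 0 0" --pt "0 0 -0.003 0 0"

```text
time: 15.4
tool_pos: [0.5874, 0.2414, 0.0942]
tool_rot: [-3.141, 0.0, 1.581]
contact_force: [1.8, 2.7, 0.1]
opening: 0.0004
grip_force: 1.6
```

Emit:
send_rows --pt "0 0 -0.001 0 0" --pt "0 0 -0.001 0 0" --pt "0 0 -0.001 0 0" --pt "0 0 -0.001 0 0"

```text
time: 15.8
tool_pos: [0.5875, 0.2377, 0.0943]
tool_rot: [-3.141, 0.0, 1.581]
contact_force: [1.5, 3.0, -1.2]
opening: 0.001
grip_force: 1.3
```

Emit:
send_rows --pt "0 0 -0.001 0 0" --pt "0 0 -0.001 0 0" --pt "0 0 0 0 0"

```text
time: 16.1
tool_pos: [0.5875, 0.2355, 0.0944]
tool_rot: [-3.141, 0.0, 1.581]
contact_force: [0.4, 1.2, 0.1]
opening: 0.0006
grip_force: 0.8
```

Emit:
send_rows --pt "0 0 -0.001 0 0" --pt "0 0 -0.0005 0 0" --pt "0 0 0 0 0"

```text
time: 16.4
tool_pos: [0.5876, 0.2351, 0.0944]
tool_rot: [3.141, -0.001, 1.581]
contact_force: [0.7, 5.5, -0.9]
opening: 0.0006
grip_force: 2.9
```

Emit:
send_rows --pt "0 0 -0.0007 0 0" --pt "0 0 -0.0005 0 0" --pt "0 0 0 0 0"

```text
time: 16.7
tool_pos: [0.5876, 0.2351, 0.0945]
tool_rot: [3.141, -0.003, 1.581]
contact_force: [1.0, 10.3, -2.9]
opening: 0.0005
grip_force: 5.2
```

Emit:
send_rows --pt "0 0 -0.0005 0 0" --pt "0 0 -0.0005 0 0" --pt "0 0 0 0 0"

```text
time: 17.0
tool_pos: [0.5876, 0.2351, 0.0946]
tool_rot: [3.14, -0.005, 1.581]
contact_force: [1.6, 14.8, -2.4]
opening: 0.0007
grip_force: 7.1
```

There is firm contact against the fence: y has stalled at 0.2351 while the force climbs to 15 N. Backing off along +y, then up.

Emit:
send_rows --pt "0 0 0.001 0 0" --pt "0 0 0.002 0 0" --pt "0 0 0.004 0 0" --pt "0 0 0.015 0 0" --pt "0 0 0.03 0 0"

```text
time: 17.5
tool_pos: [0.588, 0.2833, 0.0946]
tool_rot: [-3.141, 0.001, 1.578]
contact_force: [1.3, 0.6, -0.5]
opening: 0.0003
grip_force: 0.0
```

Emit:
send_rows --pt "0 0 0.03 0 0" --pt "0 0 0 0.03 0" --pt "0 0 0 0.04 0" --pt "0 0 0 0.04 0" --pt "0 0 0 0 0"

```text
time: 18.0
tool_pos: [0.59, 0.316, 0.2115]
tool_rot: [3.13, -0.004, 1.581]
contact_force: [1.1, 0.0, -0.5]
opening: 0.0006
grip_force: 0.0
```

Emit:
send_rows --pt "0 0 -0.04 0.02 0" --pt "0 0.02 -0.04 0 0" --pt "0 0.02 -0.04 0 0" --pt "0 0.02 -0.03 0 0" --pt "0 0 0 0 0"

```text
time: 18.5
tool_pos: [0.6495, 0.1598, 0.2234]
tool_rot: [-3.141, 0.002, 1.575]
contact_force: [-0.4, -0.4, -0.6]
opening: 0.0005
grip_force: 0.0
```

Run:
```python
from fit import *
Rm,t=bedT([.6054,.0648,.0453,.0093]);s=observe();print(s['time'],s['tool_pos'].round(4),s['contact_force'].round(2),s['qvel'].round(3))
p,d=read_camera('wrist');cv2.imwrite('pics/fin.png',p[:,:,::-1]);np.savez('pics/fin.npz',p=p,d=d,tp=s['tool_pos'],tr=s['tool_rot'])
W=cloud('wrist',d,s).reshape(-1,3);q=(W-t)@Rm
g=q[np.all((q>(-.01,.076,.084))&(q<(.013,.2,.118)),axis=1)]
e=g[g[:,2]>.106]
print(len(g),g.min(0).round(4),g.max(0).round(4),'topedge',len(e),'y99',np.percentile(e[:,1],[99,100]).round(4) if len(e) else '')
if len(e):print('x',np.percentile(e[:,0],[2,50,98]).round(4),'z',np.median(e[:,2]).round(4),'dx/dy',np.polyfit(e[:,1],e[:,0],1)[0].round(4),'dz/dy',np.polyfit(e[:,1],e[:,2],1)[0].round(4))
for nm,lo,hi in(('ledge',(.003,.17,-.008),(.018,.255,.004)),('end',(.003,.24,-.006),(.018,.275,.006)),('head',(.0,.07,.13),(.028,.08,.186))):
    h=q[np.all((q>lo)&(q<hi),axis=1)]
    if len(h):print(nm,len(h),np.median(h,0).round(4),h.max(0).round(4))
```

```text
18.5 [0.6495 0.1598 0.2234] [-0.4  -0.36 -0.61] [ 0.069 -0.015  0.037  0.038  0.004  0.042]
2613 [-0.0008  0.076   0.084 ] [0.0096 0.1601 0.1119] topedge 1204 y99 [0.1591 0.1598]
x [-0.      0.0052  0.0085] z 0.1099 dx/dy 0.0062 dz/dy -0.0011
ledge 1177 [ 1.050e-02  2.145e-01 -1.000e-04] [0.018  0.2548 0.002 ]
end 330 [ 1.060e-02  2.511e-01 -2.000e-04] [0.018 0.262 0.002]
head 316 [0.0051 0.075  0.1531] [0.0138 0.0759 0.1674]
```

View pics/fin.png

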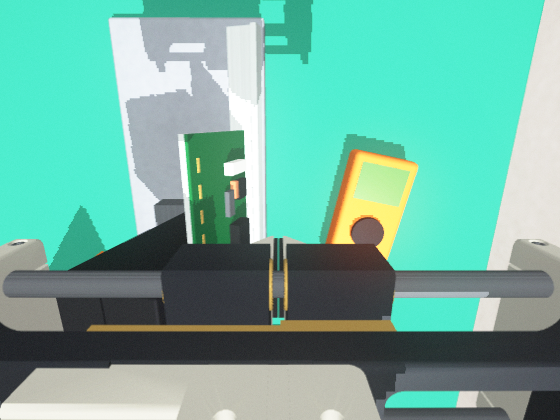

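The final view shows the board seated in the corner, its free end at (215,133) and the meter untouched. In the station's frame the free end is at y 0.160, the top edge at z 0.110 and mid-thickness x at about 4 mm, square within 0.006 rad. I move the hand clear and hand in.

Emit:
send_rows --pt "0 0.005 0.02 0.02 0" --pt "0 0 0.02 0.02 0" --pt "0 0 0 0 0" --pt "0 0 0 0 0" --pt "0 0 0 0 0"

```text
time: 19.05
tool_pos: [0.6518, 0.2041, 0.263]
tool_rot: [-3.139, 0.001, 1.581]
contact_force: [0.4, 0.6, -0.5]
opening: 0.0003
grip_force: 0.0
```

```bash
python3 -c "
from cell import hand_in
print(hand_in())"
```

```text
the job is handed in; nothing more can be done
None
```

The tallest board was lifted out, set leaning on the ledge, released, and pushed under the head until it sat flush and square against the fence; I handed the job in at 19 s, with no verdict returned.

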